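Fetch the cookie stamp out of the deep tool pot

ROBOT

A 7-joint arm with a two-finger parallel gripper is mounted at the origin on the work surface. World frame = base frame: x ahead of the robot, y to its left, z up, the work surface at z = 0. Lengths are in m, angles in rad, forces in N, time in s.
With the tool pointing down it reaches from about 0.35 to 0.9 m from the base axis. Payload 8.1 kg.
Tool frame: the origin (TCP) lies midway between the tips of the shut fingers; the grasp point (between the pads) lies 19 mm behind it; z points along the fingers, x is the direction in which the jaws open and shut, and the axes are right-handed (so a half turn about z gives the same grasp; the last joint's range is limited). The gripper opens to 92 mm and grips with 3 to 60 N. Pads are 19 mm wide; open, the fingers measure 130 mm over their backs; the gripper's body (75 mm by 190 mm) begins 47 mm behind the grasp point.
Start: joints at [1.118, 0.434, 0.025, 1.573, -0.012, 1.134, -0.075], TCP at [0.214, -0.587, 0.227] pointing down, gripper open.
Joint ranges: [-2.62, 2.62], [-0.44, 2.09], [-1.27, 1.32], [0.08, 2.57], [-1.32, 4.46], [0.12, 2], [-2.74, 2.74]. Speed limits (rad/s): [2.22, 2.22, 3.01, 3.01, 3.14, 3.14, 3.14].

INTERFACE

Orientations are given as a rotation vector (axis times angle).
In Python, from cell import arm gives the robot as it stands. The module is installed in compiled form; this text tells all that it offers.
- The arm moves only by the tool play_rows, never from a script. Its argument "motion" is a list of rows, each a list of 7 numbers: the gripper's target within -1 to 1 (fully open at 1, half-way at 0, shut at -1), then the shift along the tool's x, y, z in mm, then the turn, a rotation vector about the tool's x, y, z in rad. In form: [[claw, tx, ty, tz, ax, ay, az], ...]. A call has 1 to 10 rows; each row is the pose to reach, as a shift and turn from the pose measured when the call began, along the tool's axes at that moment; what a row does not reach only later rows make up. A row lasts 1/10 s, in which the tool goes at most 50 mm and 8.59 degrees, less where a joint would pass 70% of its speed; a pose out of reach is approached as far as the arm can. A call with a gripper value outside its range is refused whole. The fingers move at their own pace and stop on an object; "force" is the grip in N (left out, the last holds). Time passes only in rows, so rows that repeat a pose let the fingers close. It gives the time, the measured TCP pose, the force and the opening at its end, in the units of the state.
- arm.observe(): the state, without advancing time (a new reading comes with each control period).
- arm.get_image(name): name is "side" or "top" or "wrist"; returns a dict with "img" (384x512x3 uint8, blue, green, red), "depth" (384x512 float32, m along the optical axis (not along the pixel's ray), 0 where there is no reading), "K" (3x3 intrinsics, pixels), "rvec" (rotation vector, rad) and "tvec" (3), from world to camera coordinates, as OpenCV has them. Camera axes: x right, y down, z forward; pixel columns grow to the right and rows downward; lengths in m; the calibration is good to about 2 mm. The wrist camera is an equidistant fisheye: a pixel r from the principal point sees the ray r / f radians off the axis. A picture is of the moment at which its call begins.
- arm.sign_off(): hands the job in, once; it reports no verdict.
Trained networks look in a picture, given as the dict that the camera call returned (one of the last four; its "shot" number tells which), for a name from the list of things; names that differ only in an ending like _2 or _b are one class to them, and where a whole thing is asked for, a point or a joint stands for the part that bears it (a point fixed in the world has none). Each returns a list of dicts, best first, with "score" (0 to 1); they miss things now and then, are a little off and sometimes report something else, mostly with a low value. They report only what shows in the picture. A call takes as long as a camera call. They do not tell look-alikes from the thing itself.
- arm.look_for(picture, query): "box" ([left, top, width, height] as shares, 0 to 1, of the picture: columns of its width, rows of its height, round what is visible of it).
The state is a dict: "clock": time; "joints": joint angles; "dq": joint speeds; "joint_efforts": joint torques, N m; "position": TCP position; "ee_rot": TCP orientation; "force": force on the tool from outside, world axes, zero at the start; "ft_torque": the same for the moment, N m; "width": opening from 0.0 (shut) to 1.0 (fully open).
Only numpy, scipy, OpenCV 4.12 (cv2) and the standard library are available. Lean on these libraries where they do the work, as an engineer would, in place of code of your own. Each camera call takes 0.05 s, during which the arm holds its last target. There are 200 camera calls.

TASK

Two deep steel tool pots stand on the pastry bench; one of them holds the cookie stamp with the wooden handle. Lift the stamp out and set it down, not dropping it, upright on the small steel tray, then let go. Leave both pots standing where they are.

Things in the scene. Friction and masses are not known exactly. Their poses are not given: they have to be found in the camera images.
- stamp_mid (a point): Cookie stamp: steel disc 50 mm across, 12 mm thick, with an upright round wooden handle 22 mm across; 68 mm tall in all, about 120 g. Stands upright, disc down, on the floor of one pot, within 5 mm of its middle. This point: on the axis, half-way up (34 mm above the underside, 34 mm below the handle's top); z up. Grip the handle about 20 mm above this point, so that the gripper's body stays above the rim.
- pot: The pot that holds the stamp: round, straight-sided, steel, open at the top, 116 mm across outside, inside 110 mm across and 80 mm deep, floor 4 mm, 84 mm tall; stands loose, about 0.7 kg. Origin: centre of its underside; z up. Widely spread fingers do not fit its mouth: go in with them drawn together, spread them inside around the handle, whose top is 12 mm below the rim.
- other_pot: A second pot just like the first, holding only a cone-shaped steel piping nozzle 55 mm tall; to be left alone. Origin: centre of its underside; z up.
- tray: Small empty steel tray lying loose on the bench, 200 mm long (its x) by 150 mm wide (its y), with a rim 14 mm high and 3 mm thick; its floor is 3 mm thick, so its upper face lies 3 mm above the origin. About 0.6 kg. Origin: centre of its underside; z up.
Not all that is in view belongs to the job. What is shaped like the part that bears stamp_mid but blue is not meant. There is more than one size of the tray; the job needs the larger.

How it is judged:
On the way:
1. the stamp has been lifted clear of its pot's rim (z of stamp_mid in the frame of pot above 0.122 m and angle between pot's own z axis and vertical below 0.2 rad), for 0.1 s.
At the end, for the whole second after the job is handed in: The stamp stands upright (within 8 degrees) and at rest on the tray's floor, inside its rim; the emptied pot stands upright within 50 mm and the other pot within 30 mm of where it was (x of stamp_mid in the frame of tray between -0.09 and 0.09 m and y of stamp_mid in the frame of tray between -0.065 and 0.065 m and z of stamp_mid in the frame of tray below 0.042 m and angle between stamp_mid's own z axis and vertical below 0.15 rad and linear speed of stamp below 0.02 m/s and angle between each of pot, other_pot's own z axis and vertical below 0.1 rad and distance of pot from where it was at the start of the episode below 0.05 m and distance of other_pot from where it was at the start of the episode below 0.03 m); the robot touches nothing.
It fails at once if a pot is tipped by more than 20 degrees (angle between any of pot, other_pot's own z axis and vertical above 0.35 rad).
It fails at once if the other pot is pushed by more than 30 mm (distance of other_pot from where it was at the start of the episode above 0.03 m).
It fails at once if the stamp is dropped onto the tray (falls free from more than about 25 mm) (horizontal distance between stamp_mid and tray below 0.12 m and linear speed of stamp above 0.7 m/s and contact force between the fingers and stamp below 0.05 N).
It also fails if it takes over 48 s, if anything falls off the work surface, if the arm or the gripper's body presses on something with over 40 N, if the wrist force passes 120 N, or if a joint passes its speed limit or range.

## Working session

There is one attempt and no reset: what is moved stays moved. The work goes in short steps, Python scripts to look and compute and a tool call to move; the robot and the scene stay as the last step left them, time stands still between calls to the robot, and variables do not carry over. Pictures are saved under pics/ and viewed, on a budget of 10 in all, crops included, one or two more only if the job needs it, and the job is handed in when it is done.

Besides the shell and the picture viewer there is one more tool, called after "Emit:" as name([rows], argument=value, ...), one row to a line, values as JSON. play_rows: Moves the arm, as the interface text tells. Its arguments: {"type":"object","properties":{"motion":{"type":"array"},"force":{"type":"number"}},"required":["motion"]}

```bash
mkdir -p pics; cat > h.py <<'E'
import cv2, numpy as np
from cell import arm
def cam(n):
    p=arm.get_image(n); R,_=cv2.Rodrigues(np.array(p["rvec"],float)); return p,R,np.array(p["tvec"],float).ravel()
def cloud(p,R,t):
    d=p["depth"]; K=p["K"]; v,u=np.mgrid[:d.shape[0],:d.shape[1]]
    X=np.stack([(u-K[0,2])/K[0,0]*d,(v-K[1,2])/K[1,1]*d,d],-1)
    W=(X-t)@R; W[d==0]=np.nan; return W
E
python3 - <<'E'
from h import *
o=arm.observe(); print({k:np.round(o[k],3) for k in("clock","position","ee_rot","force","width")})
ims=[]
for n in("top","side"):
    p,R,t=cam(n); W=cloud(p,R,t); im=p["img"].copy(); np.save(n+".npy",W); print(n,"cam at",-R.T@t)
    for q,c in(("stamp_mid",(0,0,255)),("pot",(0,255,0)),("tray",(255,0,0))):
        for r in arm.look_for(p,q):
            b=np.array(r["box"])*[512,384,512,384]; x,y,w,h=b.astype(int)
            cw=W[min(y+h//2,383),min(x+w//2,511)]
            print(n,q,round(r["score"],2),[x,y,w,h],np.round(cw,3))
            if r["score"]>.3: cv2.rectangle(im,(x,y),(x+w,y+h),c,1)
    cv2.imwrite(f"pics/{n}0.png",im)
E
```

```text
{'clock': np.float64(0.0), 'position': array([ 0.214, -0.587,  0.226]), 'ee_rot': array([-2.573e+00,  1.801e+00,  2.000e-03]), 'force': array([-0.905, -0.603,  0.349]), 'width': np.float64(1.001)}
top cam at [0.33614466 0.00317061 0.91894672]
top stamp_mid 0.84 [np.int64(223), np.int64(200), np.int64(23), np.int64(23)] [0.432 0.026 0.067]
top stamp_mid 0.8 [np.int64(232), np.int64(144), np.int64(27), np.int64(21)] [0.559 0.002 0.052]
top stamp_mid 0.56 [np.int64(254), np.int64(94), np.int64(20), np.int64(21)] [ 0.68  -0.043  0.035]
top pot 0.96 [np.int64(215), np.int64(119), np.int64(56), np.int64(63)] [0.562 0.006 0.074]
top tray 0.66 [np.int64(318), np.int64(121), np.int64(70), np.int64(92)] [ 0.539 -0.248  0.   ]
top tray 0.66 [np.int64(335), np.int64(239), np.int64(74), np.int64(80)] [ 0.285 -0.277  0.   ]
side cam at [0.45417041 0.64144659 0.60980483]
side stamp_mid 0.97 [np.int64(168), np.int64(169), np.int64(21), np.int64(28)] [ 0.685 -0.037  0.03 ]
side stamp_mid 0.69 [np.int64(219), np.int64(183), np.int64(10), np.int64(9)] [0.563 0.012 0.066]
side stamp_mid 0.61 [np.int64(264), np.int64(189), np.int64(29), np.int64(33)] [0.439 0.033 0.038]
side pot 0.88 [np.int64(197), np.int64(162), np.int64(50), np.int64(61)] [0.568 0.013 0.052]
side tray 0.95 [np.int64(206), np.int64(127), np.int64(72), np.int64(36)] [ 0.548 -0.252  0.003]
side tray 0.71 [np.int64(218), np.int64(184), np.int64(13), np.int64(11)] [0.563 0.012 0.06 ]
side tray 0.59 [np.int64(299), np.int64(130), np.int64(64), np.int64(31)] [ 0.287 -0.273  0.002]
```

View pics/top0.png

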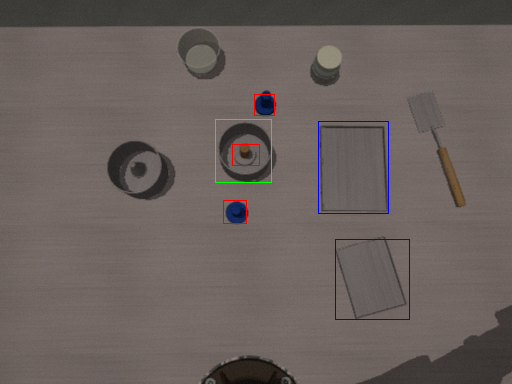

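View pics/side0.png

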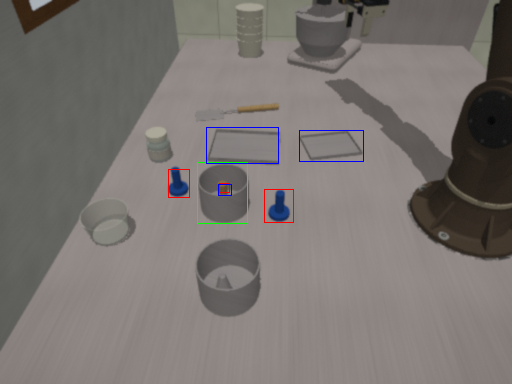

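```bash
python3 - <<'E'
from h import *
W=np.load("top.npy"); S=np.load("side.npy")
def circ(P):
    A=np.c_[2*P[:,:2],np.ones(len(P))]; s=np.linalg.lstsq(A,(P[:,:2]**2).sum(1),rcond=None)[0]; return s[:2],np.sqrt(s[2]+s[:2]@s[:2])
for n,C in(("top",W),("side",S)):
    for nm,c in(("pot",(.562,.006)),("other",(.525,.26))):
        d=np.hypot(C[...,0]-c[0],C[...,1]-c[1])
        m=(d<.09)&(C[...,2]>.072)&(C[...,2]<.1)&((d>.035))
        P=C[m]; print(n,nm,len(P),circ(P),np.median(P[:,2]))
    m=(np.hypot(C[...,0]-.562,C[...,1]-.006)<.03)&(C[...,2]>.055); P=C[m]; print("handle",len(P),P.min(0),P.max(0),np.median(P,0))
im=cv2.imread("pics/top0.png")
# trays from top: points above 8mm near tray
for nm,c in(("A",(.545,-.25)),("B",(.285,-.275))):
    for n,C in(("top",W),("side",S)):
        m=(abs(C[...,0]-c[0])<.13)&(abs(C[...,1]-c[1])<.115)&(C[...,2]>.007)&(C[...,2]<.025)
        P=C[m][:,:2].astype(np.float32); print(nm,n,len(P),cv2.minAreaRect(P*1000))
print("max z", [ (round(x,2),round(y,2)) for x,y in ()])
for c in((.8,.1),(.75,-.2)):
    m=np.hypot(S[...,0]-c[0],S[...,1]-c[1])<.1; print(c,np.nanmax(S[m][:,2]))
E
```

```text
top pot 364 (array([0.56525591, 0.00310807]), np.float64(0.056119069287638455)) 0.082144269327865
top other 356 (array([0.5270098 , 0.23621698]), np.float64(0.05620698407184632)) 0.08224121915396644
handle 90 [ 0.5584029  -0.00500487  0.05737152] [0.57863142 0.01449579 0.07478344] [0.56732268 0.00370305 0.07091607]
side pot 504 (array([0.56580766, 0.00384188]), np.float64(0.05618788815615245)) 0.07911969857514599
side other 646 (array([0.52740061, 0.23753699]), np.float64(0.05625553237333361)) 0.08050451746313322
handle 89 [ 0.55898739 -0.00347844  0.05509346] [0.57842336 0.01511785 0.07431536] [0.56815114 0.00971853 0.06952631]
A top 614 ((537.7935791015625, -246.2321014404297), (152.10682678222656, 200.74014282226562), 89.0913314819336)
A side 397 ((537.90478515625, -247.06077575683594), (156.6911163330078, 200.24765014648438), 89.23531341552734)
B top 344 ((291.5945739746094, -271.40185546875), (154.21359252929688, 116.78955841064453), 14.281801223754883)
B side 191 ((291.78271484375, -271.4537048339844), (155.24984741210938, 122.7850341796875), 14.754036903381348)
max z []
(0.8, 0.1) 0.061700563813186324
(0.75, -0.2) 0.08117757835268408
```

```bash
cat >> h.py <<'E'
def to(target):
    o=arm.observe(); R,_=cv2.Rodrigues(np.array(o["ee_rot"],float))
    print("t",round(float(o["clock"]),2),"pos",np.round(o["position"],4),"width",round(float(o["width"]),3),"F",np.round(o["force"],1),"q",np.round(o["joints"],2))
    print("R",np.round(R,3).tolist()); print("shift mm",np.round(R.T@(np.array(target)-o["position"])*1000,1))
E
python3 -c "
from h import *
to([.568,.005,.227])"
```

```text
t 0.4 pos [ 0.2141 -0.5871  0.2266] width 1.0 F [ 0.1 -0.5  0.3] q [ 1.12  0.43  0.03  1.57 -0.01  1.13 -0.08]
R [[0.343, -0.939, -0.0], [-0.939, -0.343, 0.0], [-0.0, 0.0, -1.0]]
shift mm [-4.350e+02 -5.353e+02 -3.000e-01]
```

Emit:
play_rows([
  [0,-22,-27,0,0,0,0],
  [0,-50,-60,0,0,0,0],
  [0,-78,-95,0,0,0,0],
  [0,-106,-130,0,0,0,0],
  [0,-134,-165,0,0,0,0],
  [0,-162,-200,0,0,0,0],
  [0,-190,-235,0,0,0,0],
  [0,-214,-265,0,0,0,0],
  [0,-235,-290,0,0,0,0],
  [0,-240,-295,0,0,0,0],
], force=15)

```text
clock: 1.4
position: [0.4113, -0.2567, 0.2269]
ee_rot: [-2.578, 1.793, -0.0]
force: [0.2, -0.2, 0.7]
width: 0.499
```

```bash
python3 -c "
from h import *
to([.568,.005,.227])"
```

```text
t 1.4 pos [ 0.4113 -0.2567  0.2269] width 0.499 F [ 0.2 -0.2  0.7] q [ 0.58  0.22 -0.16  1.89  0.04  1.03 -0.81]
R [[0.348, -0.937, 0.001], [-0.937, -0.348, 0.001], [-0.001, -0.002, -1.0]]
shift mm [-190.8 -238.     0.5]
```

Emit:
play_rows([
  [0,-18,-22,0,0,0,0],
  [0,-42,-52,0,0,0,0],
  [0,-68,-84,0,0,0,0],
  [0,-94,-117,0,0,0,0],
  [0,-120,-150,0,0,0,0],
  [0,-146,-182,0,0,0,0],
  [0,-168,-210,0,0,0,0],
  [0,-183,-228,0,0,0,0],
  [0,-191,-238,0,0,0,0],
  [0,-191,-238,0,0,0,0],
])

```text
clock: 2.4
position: [0.5683, 0.0061, 0.2273]
ee_rot: [-2.579, 1.79, 0.0]
force: [-0.4, -0.6, -0.2]
width: 0.5
```

```bash
python3 - <<'E'
from h import *
to([.568,.005,.1])
p,R,t=cam("wrist"); im=p["img"].copy(); K=p["K"]; print(K.tolist(),"cam",-R.T@t, "axis",R[2])
def proj(P):
    q=R@np.array(P)+t; th=np.arctan2(np.hypot(q[0],q[1]),q[2]); ph=np.arctan2(q[1],q[0])
    return int(round(K[0,2]+K[0,0]*th*np.cos(ph))),int(round(K[1,2]+K[1,1]*th*np.sin(ph)))
for a in np.linspace(0,6.28,40):
    cv2.circle(im,proj([.5655+.058*np.cos(a),.0035+.058*np.sin(a),.084]),1,(0,255,0),-1)
    cv2.circle(im,proj([.568+.011*np.cos(a),.005+.011*np.sin(a),.072]),0,(0,0,255),-1)
o=arm.observe()["position"]; print(proj(o)); cv2.circle(im,proj(o),2,(255,0,0),-1)
cv2.imwrite("pics/w1.png",im)
E
```

```text
t 2.4 pos [0.5683 0.0061 0.2273] width 0.5 F [-0.4 -0.6 -0.2] q [ 0.11  0.36 -0.29  1.7   0.11  1.1  -1.43]
R [[0.35, -0.937, 0.001], [-0.937, -0.35, 0.002], [-0.001, -0.002, -1.0]]
shift mm [  1.1   0.9 127.3]
[[297.3186396354542, 0.0, 256.8445376303641], [0.0, 297.3186396354542, 189.71472311990075], [0.0, 0.0, 1.0]] cam [0.6343148  0.03062846 0.38579252] axis [-0.24437375 -0.08889458 -0.96559786]
(260, 237)
```

View pics/w1.png

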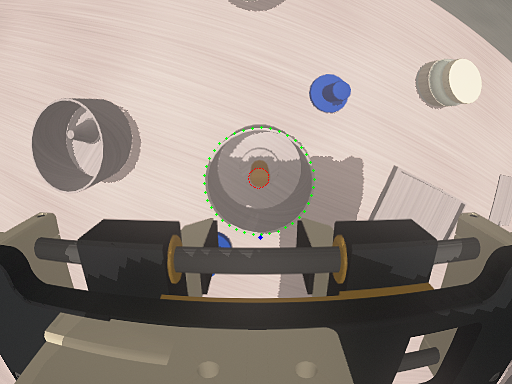

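The wrist view confirms it: the wooden handle's top is at (259,177), inside the predicted ring, and the pot rim matches the green circle. I'm descending.

Emit:
play_rows([
  [0,1,1,15,0,0,0],
  [0,1,1,35,0,0,0],
  [0,1,1,55,0,0,0],
  [0,1,1,75,0,0,0],
  [0,1,1,95,0,0,0],
  [0,1,1,110,0,0,0],
  [0,1,1,120,0,0,0],
  [0,1,1,127,0,0,0],
  [0,1,1,127,0,0,0],
])

```text
clock: 3.35
position: [0.5667, 0.0023, 0.0997]
ee_rot: [2.578, -1.795, -0.001]
force: [-0.2, 0.3, -0.5]
width: 0.498
```

```bash
python3 - <<'E'
from h import *
to([.568,.005,.039])
p,R,t=cam("wrist"); cv2.imwrite("pics/w2.png",p["img"])
E
```

```text
t 3.35 pos [0.5667 0.0023 0.0997] width 0.498 F [-0.2  0.3 -0.5] q [ 0.1   0.5  -0.27  1.84  0.17  0.83 -1.48]
R [[0.347, -0.938, -0.0], [-0.938, -0.347, 0.0], [-0.0, 0.0, -1.0]]
shift mm [-2.1 -2.1 60.7]
```

View pics/w2.png

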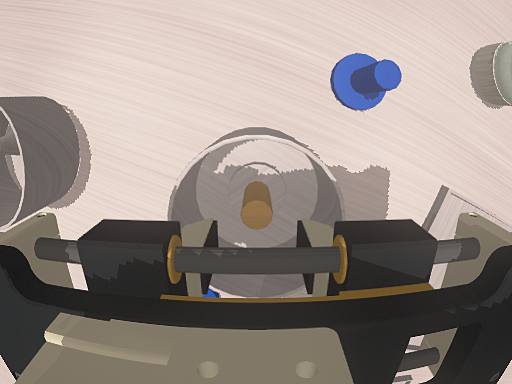

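The handle top is at (257,215), midway between the fingers (about 210 and 305). I'm going down into the pot.

Emit:
play_rows([
  [0,-2,-2,8,0,0,0],
  [0,-2,-2,20,0,0,0],
  [0,-2,-2,32,0,0,0],
  [0,-2,-2,44,0,0,0],
  [0,-2,-2,53,0,0,0],
  [0,-2,-2,60,0,0,0],
  [0,-2,-2,61,0,0,0],
  [0,-2,-2,61,0,0,0],
])

```text
clock: 4.2
position: [0.5684, 0.0053, 0.0392]
ee_rot: [-2.578, 1.794, 0.0]
force: [-0.4, 0.6, -0.3]
width: 0.5
```

```bash
python3 - <<'E'
from h import *
to([.568,.005,.039])
E
```

```text
t 4.2 pos [0.5684 0.0053 0.0392] width 0.5 F [-0.4  0.6 -0.3] q [ 0.07  0.58 -0.25  1.89  0.21  0.7  -1.51]
R [[0.347, -0.938, 0.0], [-0.938, -0.347, 0.0], [-0.0, -0.0, -1.0]]
shift mm [0.2 0.5 0.2]
```

Emit:
play_rows([
  [-1,0,0,0,0,0,0],
  [-1,0,0,0,0,0,0],
  [-1,0,0,0,0,0,0],
  [-1,0,0,0,0,0,0],
  [-1,0,0,0,0,0,0],
  [-1,0,0,0,0,0,0],
  [-1,0,0,0,0,0,0],
  [-1,0,0,0,0,0,0],
], force=25)

```text
clock: 5.0
position: [0.5685, 0.0052, 0.0394]
ee_rot: [-2.578, 1.794, -0.0]
force: [0.0, -2.0, 2.5]
width: 0.235
```

The handle is gripped: a width of 0.235 is about 22 mm. I'm lifting.

Emit:
play_rows([
  [-1,0,0,-5,0,0,0],
  [-1,0,0,-15,0,0,0],
  [-1,0,0,-30,0,0,0],
  [-1,0,0,-47,0,0,0],
  [-1,0,0,-64,0,0,0],
  [-1,0,0,-82,0,0,0],
  [-1,0,0,-100,0,0,0],
  [-1,0,0,-116,0,0,0],
  [-1,0,0,-126,0,0,0],
  [-1,0,0,-130,0,0,0],
])

```text
clock: 6.0
position: [0.5689, 0.0053, 0.1708]
ee_rot: [-2.577, 1.794, -0.003]
force: [0.0, -0.0, -0.7]
width: 0.231
```

```bash
python3 - <<'E'
from h import *
to([.538,-.247,.169])
p,R,t=cam("side"); W=cloud(p,R,t); g=np.array(arm.observe()["position"])
m=(np.hypot(W[...,0]-g[0],W[...,1]-g[1])<.032)&(W[...,2]>.095)&(W[...,2]<.165); P=W[m]; print("stamp low z",np.percentile(P[:,2],[0,2,10]))
cv2.imwrite("pics/s2.png",p["img"][100:260,140:340].repeat(3,0).repeat(3,1))
E
```

```text
t 6.0 pos [0.5689 0.0053 0.1708] width 0.231 F [ 0.  -0.  -0.7] q [ 0.11  0.42 -0.29  1.77  0.14  0.98 -1.45]
R [[0.347, -0.938, 0.002], [-0.938, -0.347, 0.0], [0.0, -0.002, -1.0]]
shift mm [225.8 116.6   1.6]
stamp low z [0.13478969 0.13572694 0.1386071 ]
```

View pics/s2.png

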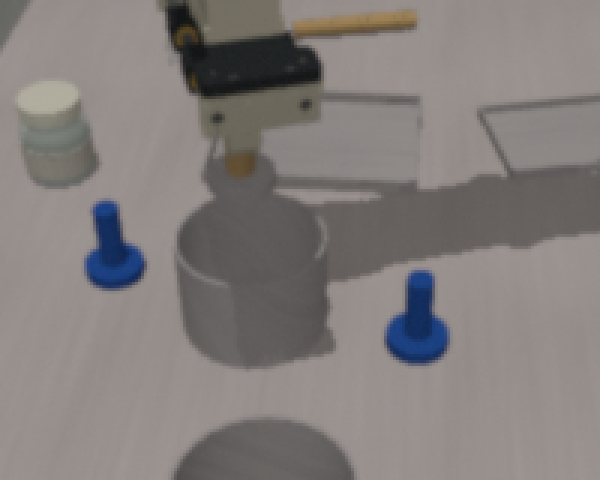

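The stamp hangs upright in the gripper above the pot rim (disc at about (240,175) in the crop), and the pot is still standing. Its underside measures 0.135 m, as expected. I'm carrying it over the tray.

Emit:
play_rows([
  [-1,10,5,0,0,0,0],
  [-1,32,17,0,0,0,0],
  [-1,60,31,0,0,0,0],
  [-1,90,47,0,0,0,0],
  [-1,120,62,0,0,0,0],
  [-1,150,78,0,0,0,0],
  [-1,178,92,0,0,0,0],
  [-1,202,104,0,0,0,0],
  [-1,218,113,0,0,0,0],
  [-1,226,117,0,0,0,0],
])

```text
clock: 7.05
position: [0.536, -0.2504, 0.1694]
ee_rot: [2.575, -1.799, 0.0]
force: [0.1, 0.4, -0.6]
width: 0.235
```

Emit:
play_rows([
  [-1,0,0,8,0,0,0],
  [-1,0,0,22,0,0,0],
  [-1,0,0,40,0,0,0],
  [-1,0,0,58,0,0,0],
  [-1,0,0,76,0,0,0],
  [-1,0,0,94,0,0,0],
  [-1,0,0,108,0,0,0],
  [-1,0,0,116,0,0,0],
  [-1,0,0,120,0,0,0],
  [-1,0,0,120,0,0,0],
])

```text
clock: 8.05
position: [0.5359, -0.2501, 0.049]
ee_rot: [2.576, -1.798, -0.001]
force: [0.3, 0.1, -1.2]
width: 0.241
```

```bash
python3 - <<'E'
from h import *
to([.538,-.247,.038])
p,R,t=cam("side"); cv2.imwrite("pics/s3.png",p["img"][80:240,140:340].repeat(3,0).repeat(3,1))
E
```

```text
t 8.05 pos [ 0.5359 -0.2501  0.049 ] width 0.241 F [ 0.3  0.1 -1.2] q [ 0.49  0.59 -0.2   1.82  0.16  0.75 -1.02]
R [[0.345, -0.939, -0.0], [-0.939, -0.345, 0.0], [-0.0, 0.0, -1.0]]
shift mm [-2.2 -3.  11. ]
```

View pics/s3.png

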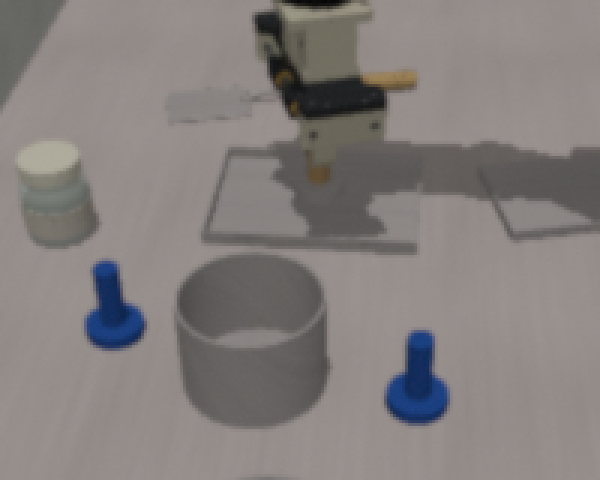

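The stamp is over the middle of the tray (handle at about (318,175) in the crop), about 11 mm above its floor. The pot is empty and upright. Now I'll lower it gently.

Emit:
play_rows([
  [-1,0,0,2,0,0,0],
  [-1,0,0,4,0,0,0],
  [-1,0,0,6,0,0,0],
  [-1,0,0,8,0,0,0],
  [-1,0,0,9,0,0,0],
  [-1,0,0,10,0,0,0],
  [-1,0,0,10.5,0,0,0],
  [-1,0,0,11,0,0,0],
  [-1,0,0,11,0,0,0],
])

```text
clock: 9.0
position: [0.5362, -0.2503, 0.0385]
ee_rot: [-2.576, 1.799, -0.0]
force: [0.0, 0.2, -0.4]
width: 0.236
```

Emit:
play_rows([
  [-1,0,0,0.5,0,0,0],
  [-1,0,0,1,0,0,0],
  [-1,0,0,1,0,0,0],
])

```text
clock: 9.3
position: [0.5363, -0.2505, 0.0383]
ee_rot: [-2.575, 1.799, -0.001]
force: [-2.1, 1.0, 7.1]
width: 0.233
```

Contact, with 7 N upward. I'm releasing, opening only part way so the fingers stay clear, then retreating.

Emit:
play_rows([
  [-0.3,0,0,0,0,0,0],
  [0,0,0,0,0,0,0],
  [0,0,0,0,0,0,0],
  [0,0,0,0,0,0,0],
  [0,0,0,0,0,0,0],
])

```text
clock: 9.8
position: [0.5363, -0.2505, 0.0382]
ee_rot: [-2.576, 1.799, -0.001]
force: [0.2, 1.1, 0.2]
width: 0.497
```

Emit:
play_rows([
  [0,0,0,-8,0,0,0],
  [0,0,0,-22,0,0,0],
  [0,0,0,-42,0,0,0],
  [0,0,0,-65,0,0,0],
  [0,0,0,-90,0,0,0],
  [0,0,0,-115,0,0,0],
  [0,0,0,-138,0,0,0],
  [0,0,0,-152,0,0,0],
  [0,0,0,-160,0,0,0],
  [0,0,0,-160,0,0,0],
])

```text
clock: 10.8
position: [0.5367, -0.2505, 0.1993]
ee_rot: [-2.575, 1.799, -0.004]
force: [-0.2, -0.3, -0.2]
width: 0.5
```

```bash
python3 - <<'E'
from h import *
to([.538,-.247,.2])
p,R,t=cam("side"); S=cloud(p,R,t); cv2.imwrite("pics/s4.png",p["img"][80:240,140:340].repeat(3,0).repeat(3,1))
for nm,c,r in(("pot",(.565,.003),.056),("other",(.527,.237),.056)):
    d=np.hypot(S[...,0]-c[0],S[...,1]-c[1]); m=(d<.09)&(d>.035)&(S[...,2]>.072)&(S[...,2]<.1); P=S[m]
    A=np.c_[2*P[:,:2],np.ones(len(P))]; print(nm,np.linalg.lstsq(A,(P[:,:2]**2).sum(1),rcond=None)[0][:2])
m=(np.hypot(S[...,0]-.536,S[...,1]+.25)<.04)&(S[...,2]>.02)&(S[...,2]<.1);P=S[m];print("handle",len(P),P.min(0),P.max(0))
m=(abs(S[...,0]-.538)<.13)&(abs(S[...,1]+.25)<.115)&(S[...,2]>.007)&(S[...,2]<.025)
print(cv2.minAreaRect(S[m][:,:2].astype(np.float32)*1000))
E
```

```text
t 10.8 pos [ 0.5367 -0.2505  0.1993] width 0.5 F [-0.2 -0.3 -0.2] q [ 0.51  0.42 -0.23  1.68  0.11  1.05 -0.97]
R [[0.344, -0.939, 0.002], [-0.939, -0.344, -0.001], [0.002, -0.002, -1.0]]
shift mm [-2.9 -2.5 -0.7]
pot [0.56586017 0.00384428]
other [0.5274724  0.23743804]
handle 142 [ 0.52601967 -0.2595972   0.02021177] [ 0.54698296 -0.23721172  0.07218949]
((537.9727783203125, -246.47499084472656), (158.7819061279297, 200.2261505126953), 89.10555267333984)
```

View pics/s4.png

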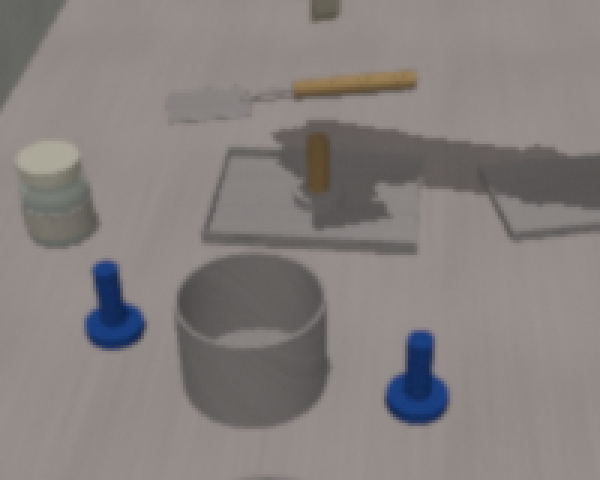

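The stamp stands upright on the large tray (handle from (318,135) to (318,190) in the crop). The gripper is well clear, and both pots are where they were.

```bash
python3 -c "
from cell import arm
print(arm.sign_off())"
```

```text
the job is handed in; nothing more can be done
None
```

The wooden-handled stamp is out of its pot and standing upright near the middle of the larger tray. I let go of it and handed the job in at about 11 s; no verdict is reported.

- **Grasp and lift:** I gripped the handle inside the pot at 25 N. After the lift, the stamp's underside measured about 0.135 m, well above the 0.084 m rim.
- **Placing:** I lowered it until the tool felt about 7 N of contact, then opened the fingers and raised them clear.
- **Last checks (side camera):**
  - **Stamp:** the handle's axis is at about (0.536, -0.249), within 3 mm of the tray's centre, with its top at 0.072 m. In the picture it looks upright.
  - **Pots and tray:** both pots and the tray are within 1 mm of where they first measured.
  - **Gripper:** its tips are about 0.13 m above the stamp and touch nothing.

No check failed or disagreed.

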